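# Twist the spice grinder lid to its pulse mark at medium speed and hold it there

## Robot

A 6-joint arm with a two-finger parallel gripper is mounted at the origin on the work surface; the furniture and walls round the work are solid. World frame = base frame: x ahead of the robot, y to its left, z up, the work surface at z = 0. Lengths are in m, angles in rad, forces in N, time in s.
With the tool pointing down it reaches from about 0.375 to 0.9 m from the base axis. Payload 3.1 kg.
Tool frame: the origin (TCP) lies at the very end of the fingers, on their centre line; the grasp point (between the pads) lies 19 mm behind it; z points along the fingers, y is the line along which they close (so a half turn about z gives the same grasp; the last joint's range is limited). The gripper opens to 87 mm and grips with 3 to 60 N. Pads are 19 mm wide; open, the fingers measure 117 mm over their backs; the gripper's body (75 mm by 190 mm) begins 51 mm behind the grasp point.
Start: joints at [-1.409, 0.527, 1.433, -0, 1.181, -0.178], TCP at [0.208, -0.589, 0.223] pointing down, gripper open.
Joint ranges: [-3.08, 3.08], [-0.75, 2.2], [0.22, 2.44], [-1.43, 4.57], [0, 2.65], [-2.85, 2.85]. Speed limits (rad/s): [2.79, 2.79, 3.14, 3.14, 3.14, 3.14].

## Interface

Orientations are given as a unit quaternion [x, y, z, w].
In Python, from rig import robot gives the robot as it stands. The module is installed in compiled form; this text tells all that it offers.
- The arm moves only by the tool play_rows, never from a script. Its argument "steps" is one flat list of numbers, 5 for each row, row after row: the opening, from -1 (shut) to 1 (fully open), then the shift along the tool's x, y, z as a fraction of full scale, then the turn about the tool's z as a fraction of full scale. In form: [claw, tx, ty, tz, twist, claw, tx, ty, tz, twist, ...]. A call has exactly 10 rows; each row shifts and turns the commanded pose from where the row before left it, along the tool's axes as they then stand; what a row does not reach is not made up. Full scale, the value 1, is 0.03 m for a shift and 0.1 rad for a turn. A row lasts 1/10 s, in which the tool goes at most 50 mm and 8.59 degrees, less where a joint would pass 70% of its speed; a pose out of reach is approached as far as the arm can. A call with a number of a shift or a turn outside -1 to 1 is refused whole. A call with a gripper value outside its range is refused whole. The fingers move at their own pace and stop on an object; "grip_force" is the grip in N (left out, the last holds). Time passes only in rows, so rows that do not move let the fingers close, or fill a call up. It gives the time, the measured TCP pose, the force, the opening and the grip force at its end, in the units of the state.
- robot.get_obs(): the state, without advancing time (a new reading comes with each control period).
- robot.camera(name): name is "scene" or "top" or "wrist"; returns a dict with "image" (420x560x3 uint8, red, green, blue), "mtx" (3x3 intrinsics, pixels), "rvec" (rotation vector, rad) and "tvec" (3), from world to camera coordinates, as OpenCV has them. Camera axes: x right, y down, z forward; pixel columns grow to the right and rows downward; lengths in m; the calibration is good to about 2 mm. A picture is of the moment at which its call begins. There is no depth.
- robot.hand_in(): hands the job in; it is judged then, once.
The state is a dict: "time": time; "q": joint angles; "joint_velocities": joint speeds; "joint_torque": joint torques, N m; "position": TCP position; "tool_rot": TCP orientation; "ft_force": force on the tool from outside, world axes, zero at the start; "moment": the same for the moment, N m; "grip_width": finger opening in m; "grip_force": force on a finger pad.
Only numpy, scipy, OpenCV 4.12 (cv2) and the standard library are available. Lean on these libraries where they do the work, as an engineer would, in place of code of your own. Each camera call takes 0.05 s, during which the arm holds its last target. There are 200 camera calls.

## Task

Give the spice grinder a pulse at medium speed: first set its speed lever to the middle one of the three dots, then take the grinder's lid by its grip bar, lower it into the collar with its two lugs in the two slots until its rim sits flat, and twist it clockwise (seen from above) to the pulse mark, the single long rib half-way to the lock click, without ever letting it turn on into the click. The lid springs back when let go, so finish while still gripping it and holding it steady at the pulse mark; leave the lever at the middle dot and the other things where they stand.

Things in the scene. Friction and masses are not known exactly. Their poses are not given: they have to be found in the camera images.
- grinder: White spice grinder, fixed to the worktop. Round base (diameter 116 mm at the foot, 100 at the collar) with an open bowl, 100 mm high; a low deck with the lever (100 mm wide, top at 42 mm, reaching 127 mm from the axis) on its -x side. Origin on the bowl's axis at the worktop, z up. The collar opens 71 mm wide; its inward flange is 8 mm thick, with two slots for the lid's lugs.
- grinder_mouth (a point): Centre of the collar's opening, level with the collar's top (100 mm above the worktop), where the lid's rim comes to rest. Axes as the grinder's. Lid travel from here, clockwise from above (negative yaw): 0 deg entry, 36 deg pulse, 72 deg locked; the lugs rub on spring pawls from about 45 deg and click in at about 65. Anticlockwise a stop after 4 deg.
- slot_front (a point): Middle of the slot on the deck's side, in the flange at radius 39 mm on the grinder's -x axis, level with the collar's top; the other slot is across from it, at +x. Slots are 20 mm wide and reach out to radius 42 mm. A lid with its x axis along the grinder's x axis (either way round) goes in with 3 mm to spare beside each lug and 2 mm all round the skirt.
- pulse_mark (a point): On the axis at the collar's top; its x axis points to the pulse mark, i.e. along the grinder's x axis turned 36 deg clockwise. The lid's x axis (either way round) is to end along it. The mark is one dark upright rib, 19 mm long, on the outer edge of the collar, with another across from it; pairs of short ribs 36 deg further on mark the lock.
- speed_lever (a joint): Speed lever, on an upright pivot on the deck, 68 mm from the grinder's axis on its -x axis. 0 = at the small dot, 0.75 rad = middle dot, straight out along the grinder's -x, 1.5 rad = large dot. Grows anticlockwise seen from above (the tip moves to the grinder's -y). Stays where it is left; about 1.3 N at the tip moves it.
- lever_tip (a point): Top centre of the lever's upright grey finger knob: 13 mm in diameter, 31 mm tall, 40 mm from the pivot, its top 76 mm above the worktop and 34 mm above the deck.
- grinder_lid: Grinder lid: white domed rim, diameter 93 mm, grey grip bar across the top, standing on its grey skirt; 64 mm tall, 0.16 kg. Origin: centre of the skirt's underside, z up; x along the bar. Skirt diameter 67 mm, foot chamfered 3.5 mm. Two lugs, 14 mm wide, 7 mm tall, reach radius 39.5 mm at +x and -x, under the bar's ends and small pointers on the rim. Half a turn makes no difference.
- lid_grip (a point): Centre of the bar's top, 64 mm above the lid's origin. The bar is 56 mm long (lid's x), 16 mm thick (lid's y) and stands 30 mm above the dome. The rim's underside is 20 mm above the lid's origin, so with the lid seated the origin is 80 mm and this point 144 mm above the worktop.
- start_ring (a joint): Spring-loaded start ring inside the collar, pushed round by the lugs; 0 = at rest. After about 5 deg of twist it turns with the lid: about 0.54 rad at the pulse mark, click at about 1.06. It pushes back with about 0.08 N m at the pulse mark and returns a lid that is let go towards the slots.
- tin: Bystander: short food tin, diameter 75 mm, 58 mm tall, upright. Origin at the centre of its underside.
- spice_jar: Bystander: spice jar with black cap, diameter 41 mm, 105 mm tall, upright. Origin at the centre of its underside.
- biscuit_jar: Bystander: glass jar with grey lid, diameter 64 mm, 94 mm tall. Origin at the centre of its underside.
- tumbler: Bystander: clear drinking glass, diameter 81 mm, 92 mm tall. Origin at the centre of its underside.
- kitchen_timer: Bystander: round kitchen timer, diameter 71 mm, 54 mm tall. Origin at the centre of its underside.
- garlic: Bystander: garlic bulb, about 53 mm across and tall. Origin at the centre of its underside.
There are look-alikes about, which are no part of the job. Leave any green or yellow look-alike of the grinder_lid alone.

How it is judged:
On the way, in this order (a step that is already met when the one before it is completed fails the run):
1. the speed lever stands still at the middle dot (value of joint speed_lever between 0.62 and 0.88 rad and velocity of joint speed_lever between -0.05 and 0.05 rad/s), for 0.3 s.
2. the lid sits flat in the collar, its lugs down through the slots (z of grinder_lid in the frame of grinder below 0.0825 m and horizontal distance between grinder_lid and grinder below 0.003 m and angle between grinder_lid's own z axis and vertical below 0.06 rad), for 0.1 s.
3. the lid is gripped and twisted to the pulse mark (all of step 2 and angle between the x axis of grinder_lid and the x axis of pulse_mark, either way round below 0.16 rad and value of joint start_ring between 0.37 and 0.72 rad and contact force between the fingers and grinder_lid above 1 N), for 0.3 s.
At the end, for the whole second after the job is handed in: Lid still gripped (over 1 N) and at rest, seated flat (within 2.5 mm of home height, 3 mm of the axis, 0.06 rad tilt), within 0.16 rad of the pulse mark, start ring at 0.37 to 0.72 rad; speed lever at 0.62 to 0.88 rad (middle dot 0.75) (all of step 3 and value of joint speed_lever between 0.62 and 0.88 rad and angular speed of grinder_lid below 0.2 rad/s); the arm keeps its last pose, push and grip.
It fails at once if the lid was turned on into the lock click (value of joint start_ring above 1.05 rad).
It fails at once if another thing was disturbed (moved over 30 mm) (distance of any of tin, spice_jar, biscuit_jar, tumbler, kitchen_timer, garlic from where it was at the start of the episode above 0.03 m).
It also fails if it takes over 61 s, if anything falls off the work surface, if the arm or the gripper's body presses on something with over 40 N, if the wrist force passes 120 N, or if a joint passes its speed limit or range.

## Working session

There is one attempt and no reset: what is moved stays moved. The work goes in short steps, Python scripts to look and compute and a tool call to move; the robot and the scene stay as the last step left them, time stands still between calls to the robot, and variables do not carry over. Pictures are saved under pics/ and viewed, at most 10 in all, crops included, and the job is handed in when it is done.

Besides the shell and the picture viewer there is one more tool, called after ">>>" in YAML: its name, and indented under it one key for each argument. play_rows: Moves the arm, as the interface text tells. Shift numbers are shares of 0.03 m and turn numbers shares of 0.1 rad, none past 1 either way. Its arguments: {"type":"object","properties":{"steps":{"type":"array"},"grip_force":{"type":"number"}},"required":["steps"]}

```bash
mkdir -p pics
cat > h.py <<'E'
import numpy as np, cv2
from rig import robot
def shot(n,f,crop=None,s=1):
    c=robot.camera(n); im=c["image"][:,:,::-1].copy()
    np.savez('pics/'+f+'.npz',**{k:c[k] for k in("mtx","rvec","tvec","image")})
    if crop: x0,y0,x1,y1=crop; im=im[y0:y1,x0:x1]
    if s!=1: im=cv2.resize(im,None,fx=s,fy=s,interpolation=cv2.INTER_CUBIC)
    cv2.imwrite('pics/'+f+'.png',im)
def ray(f,u,v,z):
    c=np.load('pics/'+f+'.npz'); R=cv2.Rodrigues(c["rvec"])[0]; t=c["tvec"].ravel()
    d=R.T@np.linalg.solve(c["mtx"],[u,v,1.]); o=-R.T@t
    return o+d*(z-o[2])/d[2]
def proj(f,P):
    c=np.load('pics/'+f+'.npz')
    return cv2.projectPoints(np.array(P,float).reshape(-1,1,3),c["rvec"],c["tvec"],c["mtx"],None)[0].reshape(-1,2)
E
python3 - <<'E'
from h import *
shot("scene","s0",None,1.4); shot("top","t0",None,1.4)
o=robot.get_obs(); print(o)
for f in("s0","t0"):
    c=np.load(f'pics/{f}.npz'); R=cv2.Rodrigues(c["rvec"])[0]; print(-R.T@c["tvec"].ravel(),c["mtx"][0,0])
E
```

```text
{'time': 0.1, 'q': array([-1.40946209e+00,  5.28314645e-01,  1.43376515e+00,  1.55032100e-05,
        1.18138259e+00, -1.78471091e-01]), 'joint_velocities': array([ 0.0008876 , -0.00170823, -0.00219165, -0.00111136, -0.00036068,
        0.00246389]), 'joint_torque': array([-5.20384074e-04, -4.40987706e+01, -1.77150697e+01,  6.33968320e-02,
        5.33765391e-02, -5.45460978e-05]), 'position': array([ 0.20825838, -0.58859754,  0.22170832]), 'tool_rot': array([ 9.85601298e-01,  1.69083434e-01,  1.51784807e-05, -9.34771290e-04]), 'ft_force': array([ 0.43323514, -0.88734593,  0.47087782]), 'moment': array([ 0.05165259, -0.00467559, -0.0451848 ]), 'grip_force': 0.0, 'grip_width': 0.08708209386468681}
[-0.19374345  1.01317201  0.70865121] 407.82868842800184
[0.27956532 0.03490455 1.28447527] 399.5309781678458
```

View pics/s0.png

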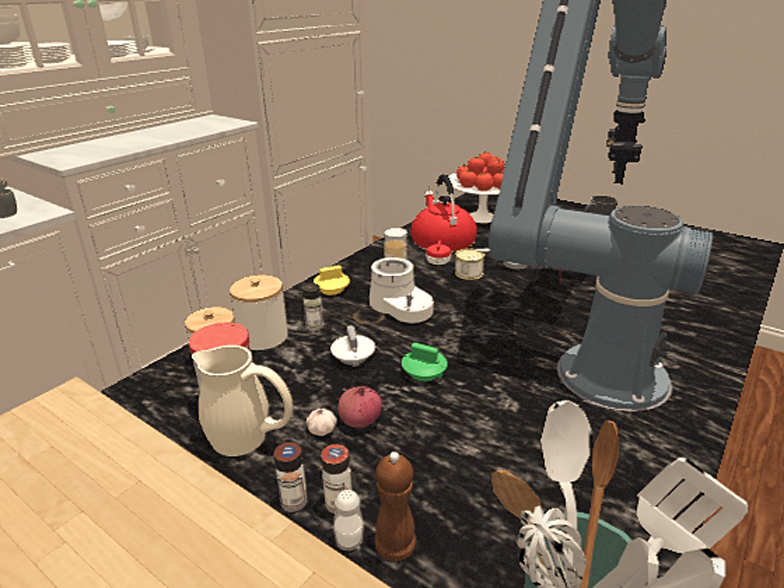

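View pics/t0.png

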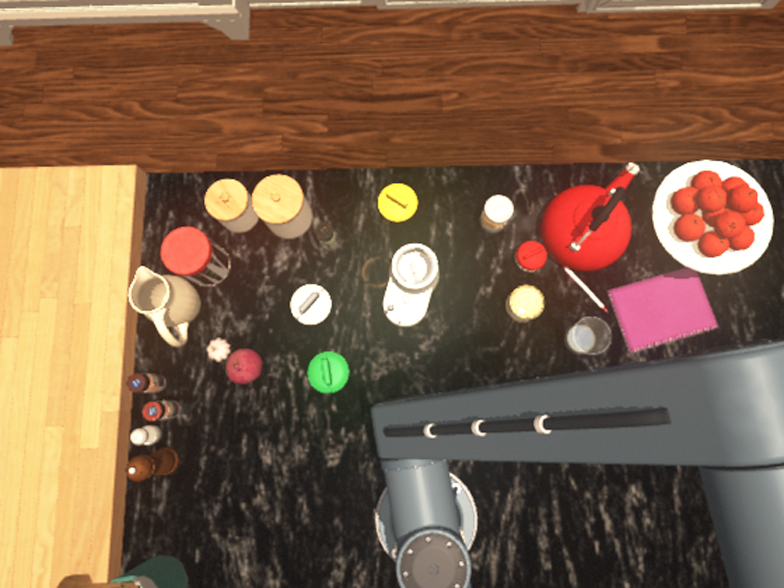

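In the top picture (enlarged pixels), three things could be the lid:
- **White disc with grey bar:** (311,304), my choice by the description.
- **Green look-alike:** (328,372).
- **Yellow look-alike:** (398,202).

The grinder's collar is at (414,268), and its deck and lever are at about (405,305). I'll check the choice in one close crop.

Run:
```python
from h import *
c=np.load('pics/t0.npz')["image"][:,:,::-1]
im=cv2.resize(c[168:240,200:320],None,fx=6.5,fy=6.5,interpolation=cv2.INTER_CUBIC)
for i in range(0,120,10):
    cv2.putText(im,str(200+i),(int(i*6.5),10),0,.35,(0,255,255)); cv2.line(im,(int(i*6.5),12),(int(i*6.5),18),(0,255,255))
for i in range(0,72,10): cv2.putText(im,str(168+i),(0,int(i*6.5)+4),0,.35,(0,255,255))
cv2.imwrite('pics/t0c.png',im)
```

```text
(no output)
```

View pics/t0c.png

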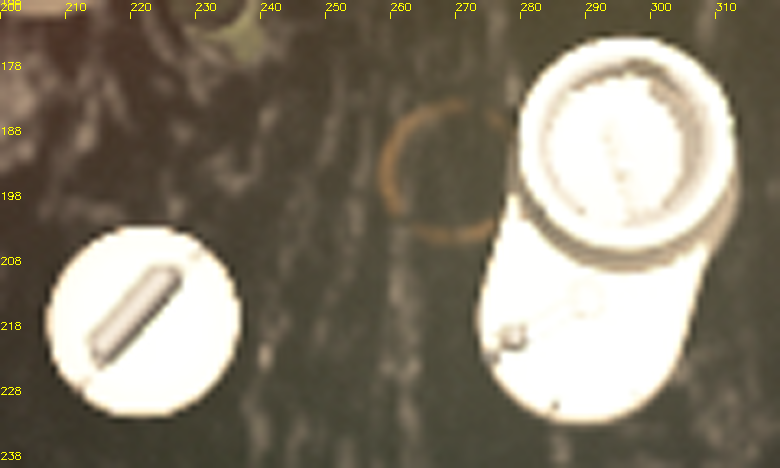

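Run:
```python
from h import *
f='t0'
G=ray(f,296.3,189.8,.1);K=ray(f,279.1,219.5,.076);P=ray(f,290,213.8,.045);M=ray(f,285.1,230.3,.042);S=ray(f,275.4,222.6,.042)
print(G,K,P,M,S)
L=ray(f,221.8,217.2,.025);a=ray(f,215.1,222.2,.064);b=ray(f,226.5,210.3,.064);print(L,a,b,(a+b)/2,np.linalg.norm(a-b),np.arctan2(*(b-a)[1::-1]))
A=lambda v:np.arctan2(v[1],v[0])
print('P-G',np.linalg.norm(P-G),A(P-G),A(M-G),'K-P',np.hypot(*(K-P)[:2]),A(K-P))
print(robot.get_obs()['q'])
```

```text
[0.54078105 0.01172333 0.1       ] [0.45436821 0.06592383 0.076     ] [0.47623881 0.0322057  0.045     ] [0.42483354 0.04857431 0.042     ] [0.4496985  0.07856029 0.042     ]
[0.47282608 0.25028158 0.025     ] [0.45163024 0.26422996 0.064     ] [0.4882188  0.22918377 0.064     ] [0.46992452 0.24670687 0.064     ] 0.05066516096080321 -0.7638703446433203
P-G 0.08723661856312523 2.8342969759444725 2.8338642388846913 K-P 0.040189995006869456 2.1462079489679433
[-1.40946209e+00  5.28314645e-01  1.43376515e+00  1.55032100e-05
  1.18138259e+00 -1.78471091e-01]
```

The crop confirms it: white dome, grey bar running from (215,222) to (226,210), and pointers on the rim. The knob is at (279,219.5), and the lever sits at the small dot. The measured pivot-to-axis distance (67.7 mm) and knob radius (40.2 mm) match the given 68 and 40. I'll move over the area and use the wrist camera to refine.

>>> play_rows:
  steps: [1, 0.85, -0.9, -0.13, 0, 1, 0.85, -0.9, -0.13, 0, 1, 0.85, -0.9, -0.13, 0, 1, 0.85, -0.9, -0.13, 0, 1, 0.85, -0.9, -0.13, 0, 1, 0.85, -0.9, -0.13, 0, 1, 0.85, -0.9, -0.13, 0, 1, 0.85, -0.9, -0.13, 0, 1, 0.85, -0.9, -0.13, 0, 1, 0.85, -0.9, -0.13, 0]

```text
time: 1.1
position: [0.3589, -0.2481, 0.2615]
tool_rot: [0.986, 0.169, -0.0, -0.0]
ft_force: [0.3, -0.1, 0.2]
grip_width: 0.0868
grip_force: 0.0
```

>>> play_rows:
  steps: [1, 0.51, -0.85, 0, 0, 1, 0.51, -0.85, 0, 0, 1, 0.51, -0.85, 0, 0, 1, 0.51, -0.85, 0, 0, 1, 0.51, -0.85, 0, 0, 1, 0.51, -0.85, 0, 0, 1, 0.51, -0.85, 0, 0, 1, 0.51, -0.85, 0, 0, 1, 0.51, -0.85, 0, 0, 1, 0.51, -0.85, 0, 0]

```text
time: 2.1
position: [0.4178, 0.043, 0.2614]
tool_rot: [0.986, 0.169, -0.0, -0.0]
ft_force: [0.1, 0.0, 0.1]
grip_width: 0.0868
grip_force: 0.0
```

>>> play_rows:
  steps: [1, 0, 0, 0, -1, 1, 0, 0, 0, -1, 1, 0, 0, 0, -1, 1, 0, 0, 0, -1, 1, 0, 0, 0, -1, 1, 0, 0, 0, -1, 1, 0, 0, 0, -1, 1, 0, 0, 0, -1, 1, 0, 0, 0, -1, 1, 0, 0, 0, -1]

```text
time: 3.1
position: [0.4176, 0.0418, 0.2613]
tool_rot: [0.783, 0.623, -0.0, -0.0]
ft_force: [0.2, -0.1, -0.0]
grip_width: 0.0871
grip_force: 0.0
```

>>> play_rows:
  steps: [1, 0, 0, 0, -1, 1, 0, 0, 0, -1, 1, 0, 0, 0, -1, 1, 0, 0, 0, -1, 1, 0, 0, 0, -1, 1, 0, 0, 0, -1, 1, 0, 0, 0, -1, 1, 0, 0, 0, -1, 1, 0, 0, 0, -1, 1, 0, 0, 0, -1]

```text
time: 4.1
position: [0.4177, 0.0418, 0.2613]
tool_rot: [0.388, 0.922, -0.0, -0.0]
ft_force: [0.5, 0.4, 0.4]
grip_width: 0.0866
grip_force: 0.0
```

```bash
cat >> h.py <<'E'
from scipy.spatial.transform import Rotation as Ro
def pose():
    o=robot.get_obs(); R=Ro.from_quat(o['tool_rot']).as_matrix(); return o['position'],R,np.arctan2(R[1,0],R[0,0])
def go(p,yaw):
    "units: total shift (tool axes now, full-scale units) and total twist after"
    q,R,y=pose(); print('at',q.round(4),'yaw',round(y,3),'shift units',(R.T@(np.array(p)-q)/.03).round(2),'twist',round(((y-yaw+np.pi)%(2*np.pi)-np.pi)/.1,2))
E
python3 - <<'E'
from h import *
print(pose(),robot.get_obs()['q'],robot.get_obs()['time'])
shot("wrist","w1",None,1.4)
c=np.load('pics/w1.npz');R=cv2.Rodrigues(c["rvec"])[0]; print(-R.T@c["tvec"].ravel())
print(proj('w1',[[.4544,.0659,.076],[.5408,.0117,.1],[.47,.247,.064],[.4248,.0486,.042]])*1.4)
E
```

```text
(array([0.41765255, 0.04178861, 0.26127605]), array([[-6.98371568e-01,  7.15734897e-01, -8.42447434e-04],
       [ 7.15735053e-01,  6.98371900e-01,  1.52880063e-04],
       [ 6.97763211e-04, -4.96202069e-04, -9.99999633e-01]]), np.float64(2.3439163413869464)) [-1.67917796e-01  1.92857124e-01  1.86637339e+00  1.12417184e-05
  1.08321829e+00 -9.41043255e-01] 4.1
[0.36236724 0.09952688 0.42395018]
[[446.49834602 269.68457246]
 [474.72271456 393.23094264]
 [630.9546048  114.36167547]
 [404.71733094 251.07078836]]
```

View pics/w1.png

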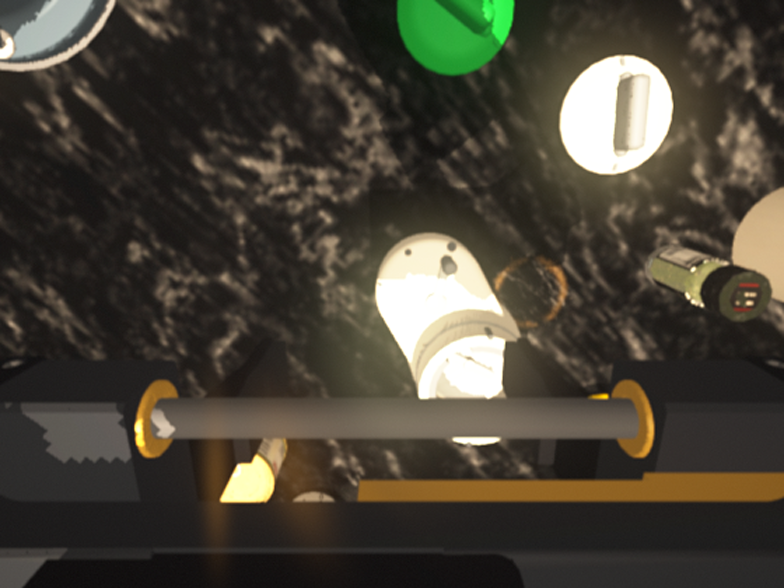

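The wrist view agrees with the top measurements: knob at (448,263) against a predicted (446,270), middle dot at (408,252) against (405,251), and white lid bar centre at (631,112) against (631,114). I'll do the lever first, with the fingers closing along the chord of the knob's path.

Run:
```python
from h import *
print(ray('w1',448/1.4,262/1.4,.076))
go([.4541,.0665,.26],2.495)
```

```text
[0.45063833 0.07118151 0.076     ]
at [0.4176 0.0418 0.2613] yaw 2.347 shift units [-0.26  1.45  0.04] twist -1.48
```

>>> play_rows:
  steps: [0, -0.1, 0.73, 0, 0, 0, -0.1, 0.72, 0, 0, 0, 0, 0, 0, -0.75, 0, 0, 0, 0, -0.75, 0, 0, 0, 1, 0, 0, 0, 0, 1, 0, 0, 0, 0, 1, 0, 0, 0, 0, 1, 0, 0, 0, 0, 1, 0, 0, 0, 0, 0, 0]

```text
time: 5.15
position: [0.4506, 0.0679, 0.1086]
tool_rot: [0.321, 0.947, -0.001, -0.004]
ft_force: [-0.6, 0.6, 0.5]
grip_width: 0.0438
grip_force: 0.0
```

Run:
```python
from h import *
shot("top","t1",(240,160,330,230),7)
shot("wrist","w2",None,1.2)
go([.453,.0675,.05],2.495)
print(proj('w2',[[.4544,.0659,.076],[.5408,.0117,.1]])*1.2)
```

```text
at [0.4532 0.0677 0.1115] yaw 2.489 shift units [-0.   -0.01  2.05] twist -0.06
[[336.84678834 288.21116079]
 [353.15279117 467.21153207]]
```

View pics/w2.png

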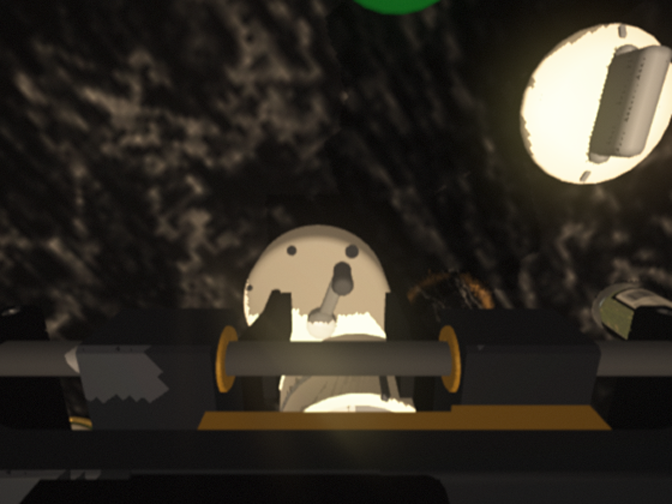

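Run:
```python
from h import *
for p in([.4544,.0659],[.453,.0675],[.4506,.0712]):
  print((proj('w2',[[*p,.076],[*p,.046]])*1.2).round(0).tolist())
print((proj('w2',[[.4762,.0322,.045],[.4248,.0486,.042]])*1.2).round(0).tolist())
c=np.load('pics/w2.npz')["image"][:,:,::-1]
im=cv2.resize(c[195:285,195:335],None,fx=5.5,fy=5.5,interpolation=cv2.INTER_CUBIC)
cv2.imwrite('pics/w2c.png',im)
```

```text
[[337.0, 288.0], [337.0, 270.0]]
[[338.0, 285.0], [338.0, 267.0]]
[[340.0, 278.0], [340.0, 261.0]]
[[317.0, 323.0], [287.0, 249.0]]
```

View pics/w2c.png

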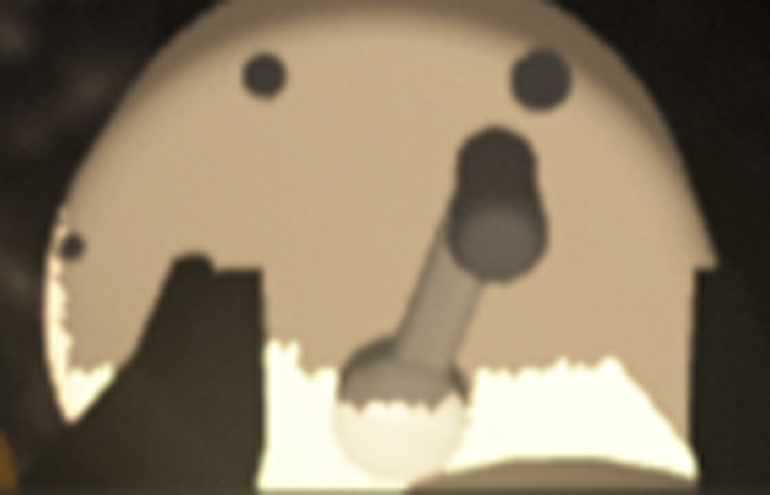

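The three dots are at crop (540,78), (265,75) and (70,245). The knob top is at (497,237), next to the end dot on the +y side, so the middle dot is the one straight out. The knob is between the fingers. Next: descend, close, and shift it along tool -y.

>>> play_rows:
  steps: [0, 0, 0, 0.7, 0, 0, 0, 0, 0.7, 0, 0, 0, 0, 0.65, 0, 0, 0, 0, 0, 0, -1, 0, 0, 0, 0, -1, 0, 0, 0, 0, -1, 0, 0, 0, 0, -1, 0, 0, 0, 0, -1, 0, 0, 0, 0, -1, 0, 0, 0, 0]
  grip_force: 10

```text
time: 6.25
position: [0.4538, 0.0679, 0.0505]
tool_rot: [0.32, 0.947, 0.0, 0.0]
ft_force: [-0.3, 2.6, 4.5]
grip_width: 0.0122
grip_force: 10.0
```

>>> play_rows:
  steps: [-1, 0, -0.1, 0, 0, -1, 0, -0.1, 0, 0, -1, 0, -0.1, 0, 0, -1, 0, -0.15, 0, 0, -1, 0, -0.15, 0, 0, -1, 0, -0.15, 0, 0, -1, 0, -0.1, 0, 0, -1, 0, -0.07, 0, 0, -1, 0, 0, 0, 0, -1, 0, 0, 0, 0]

```text
time: 7.25
position: [0.4371, 0.0453, 0.0501]
tool_rot: [0.32, 0.947, -0.0, 0.0]
ft_force: [0.2, -0.3, 3.8]
grip_width: 0.0119
grip_force: 10.2
```

Run:
```python
from h import *
go([.4381,.0443,.05],2.495); print(robot.get_obs()['ft_force'],robot.get_obs()['grip_width'])
```

```text
at [0.4371 0.0453 0.0501] yaw 2.49 shift units [-0.05 -0.01  0.  ] twist -0.05
[ 0.22381331 -0.27783376  3.79799516] 0.011857933970972333
```

>>> play_rows:
  steps: [0, 0, 0, 0, 0, 0, 0, 0, 0, 0, 0, 0, 0, 0, 0, 0, 0, 0, 0, 0, 0, 0, 0, -0.5, 0, 0, 0, 0, -1, 0, 0, 0, 0, -1, 0, 0, 0, 0, -1, 0, 0, 0, 0, -1, 0, 0, 0, 0, 0, 0]

```text
time: 8.25
position: [0.4391, 0.0455, 0.1882]
tool_rot: [0.32, 0.947, 0.001, 0.004]
ft_force: [0.4, -0.5, 1.2]
grip_width: 0.0437
grip_force: 0.0
```

Run:
```python
from h import *
shot("wrist","w3",(160,90,400,290),3.2)
print(robot.get_obs()['time'])
go([.4699,.2467,.20],2.378)
p=np.array([.4762,.0322])
for j in(.62,.75,.88):
  a=2.834-.75+j; print(j,(3.2*(proj('w3',[[*(p+.04*np.array([np.cos(a),np.sin(a)])),.076]])-[160,90])).round())
print((3.2*(proj('w3',[[.4699,.2467,.064],[.4516,.2642,.064],[.4882,.2292,.064],[.4248,.0486,.042]])-[160,90])).round())
```

```text
8.3
at [0.4378 0.0456 0.1866] yaw 2.49 shift units [ 3.21  5.98 -0.45] twist 1.12
0.62 [[397. 355.]]
0.75 [[380. 359.]]
0.88 [[363. 366.]]
[[1054.   -4.]
 [1084. -108.]
 [1026.   94.]
 [ 365.  288.]]
```

View pics/w3.png

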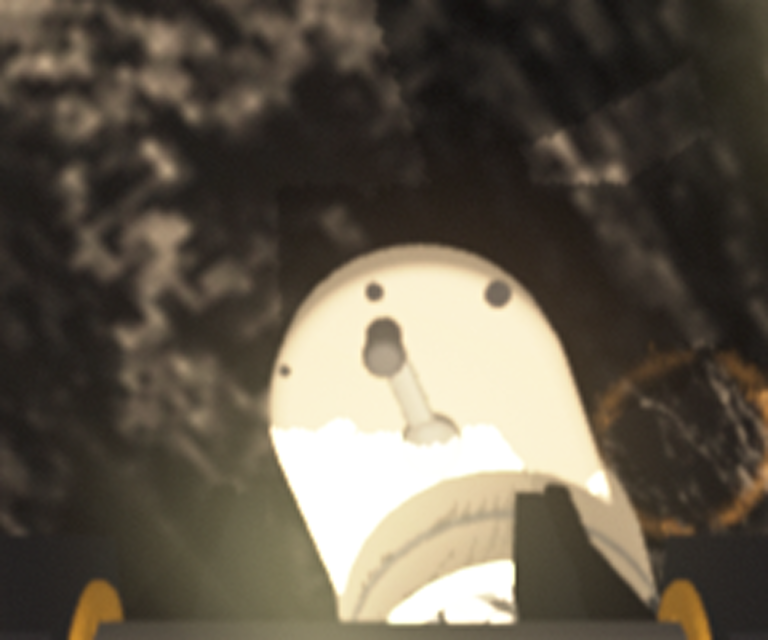

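The knob top is at (384,355). Corrected by the middle dot's own bias (measured (374,291), predicted (365,288)), the lever stands at about 0.75–0.8 rad, which is the middle dot. Now on to the lid.

>>> play_rows:
  steps: [0.3, 0.46, 0.85, -0.06, 0, 0.3, 0.46, 0.85, -0.06, 0, 0.3, 0.46, 0.85, -0.06, 0, 0.3, 0.46, 0.85, -0.06, 0, 0.3, 0.46, 0.85, -0.06, 0, 0.3, 0.46, 0.85, -0.06, 0, 0.3, 0.45, 0.88, -0.06, 0, 0.3, 0, 0, 0, 0.56, 0.3, 0, 0, 0, 0.56, 0.3, 0, 0, 0, 0]

```text
time: 9.3
position: [0.4678, 0.2468, 0.1958]
tool_rot: [0.372, 0.928, -0.001, -0.001]
ft_force: [-0.0, 0.1, -0.1]
grip_width: 0.0565
grip_force: 0.0
```

Run:
```python
from h import *
go([.4699,.2467,.12],2.378)
c=robot.camera("wrist"); np.savez('pics/w4.npz',**{k:c[k] for k in("mtx","rvec","tvec","image")})
k=(proj('w4',[[.4699,.2467,.064],[.4516,.2642,.064],[.4882,.2292,.064],[.4728,.2503,.02]])); print(k)
x0,y0=int(max(0,k[0,0]-110)),int(max(0,k[0,1]-80))
im=cv2.resize(c["image"][y0:y0+160,x0:x0+220,::-1],None,fx=3.5,fy=3.5,interpolation=cv2.INTER_CUBIC)
cv2.imwrite('pics/w4.png',im); print(x0,y0,(k-[x0,y0])*3.5)
```

```text
at [0.4678 0.2468 0.1958] yaw 2.379 shift units [-0.06  0.06  2.53] twist 0.01
[[282.77452342 199.52243584]
 [282.79695887 173.73349899]
 [282.75313784 224.1045808 ]
 [286.92878781 188.56957372]]
172 119 [[387.71083196 281.82852543]
 [387.78935603 191.56724648]
 [387.63598242 367.8660328 ]
 [402.25075734 243.49350801]]
```

View pics/w4.png

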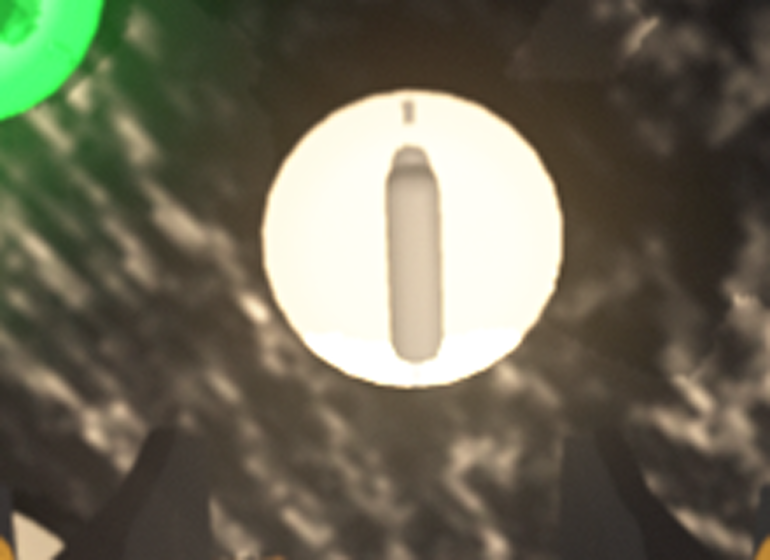

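Run:
```python
from h import *
def fit(f,u,v,r,th):
    g=cv2.cvtColor(np.load(f'pics/{f}.npz')["image"],cv2.COLOR_RGB2GRAY)
    hsv=cv2.cvtColor(np.load(f'pics/{f}.npz')["image"],cv2.COLOR_RGB2HSV)
    m=((g>th)&(hsv[:,:,1]<90)).astype(np.uint8); 
    k=np.zeros_like(m); cv2.circle(k,(u,v),r,1,-1); m&=k
    c=max(cv2.findContours(m,0,1)[0],key=cv2.contourArea); return cv2.fitEllipse(cv2.convexHull(c))
for a in(('t0',222,217,20,150),('w4',290,187,55,150)):
    e=fit(*a); print(a,e,[ray(a[0],*e[0],z)[:2].round(4) for z in(.022,.028)])
# red-free: scene view of lid
e=fit('s0',252,249,22,150); print(e)
s='s0'
for p in([.4728,.2503],[.4699,.2467],[.4745,.253]): print(p,(proj(s,[[*p,.064],[*p,.022]])).round(1).tolist())
c=np.load('pics/s0.npz')["image"][:,:,::-1]
a=cv2.resize(c[225:268,228:300],None,fx=5.5,fy=5.5,interpolation=cv2.INTER_CUBIC)
b=cv2.resize(c[180:235,255:315],None,fx=6.5,fy=6.5,interpolation=cv2.INTER_CUBIC)
W=np.zeros((600,800,3),np.uint8); W[:a.shape[0],:a.shape[1]]=a; W[:b.shape[0],410:410+b.shape[1]]=b[:,:390]
cv2.imwrite('pics/s0c.png',W)
print(proj('w4',[pose()[0]]))
```

```text
('t0', 222, 217, 20, 150) ((221.571044921875, 217.03231811523438), (28.7490234375, 29.70826530456543), 49.05154037475586) [array([0.4738, 0.2515]), array([0.4729, 0.2505])]
('w4', 290, 187, 55, 150) ((290.4519958496094, 188.24240112304688), (84.6738052368164, 89.6635971069336), 138.40191650390625) [array([0.4748, 0.2537]), array([0.4737, 0.2545])]
((251.11122131347656, 245.5681915283203), (24.758316040039062, 31.34688377380371), 91.30716705322266)
[0.4728, 0.2503] [[251.7, 236.2], [252.4, 248.1]]
[0.4699, 0.2467] [[253.3, 236.0], [253.9, 247.9]]
[0.4745, 0.253] [[250.7, 236.4], [251.3, 248.4]]
[[280.37762135 259.21067181]]
```

View pics/s0c.png

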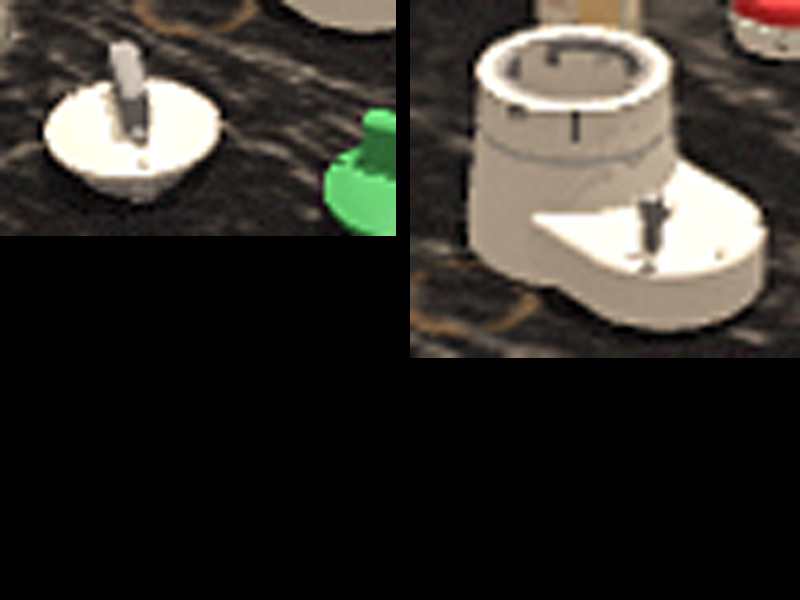

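Run:
```python
from h import *
G=np.array([.5408,.0117])
print(proj('s0',[[*G,.1],[*(G+.05*np.array([np.cos(2.205),np.sin(2.205)])),.09]]).round(1).tolist())
for z in(.1,.097): print(ray('s0',280.15,190.8,z))
# collar outer ellipse fits, top: circle fit upper half where no deck
g=cv2.cvtColor(np.load('pics/t0.npz')["image"],cv2.COLOR_RGB2GRAY)
e=[]
for th in np.linspace(-2.9,-.2,40):   # upper side, image angles
    r=np.arange(10,24,.1); u=296.3+r*np.cos(th); v=189.8+r*np.sin(th)
    s=cv2.remap(g,u.astype(np.float32)[None],v.astype(np.float32)[None],1)[0]
    i=np.where(s>130)[0][-1]; e.append((u[i],v[i]))
e=np.float32(e)
from scipy.optimize import least_squares
f=lambda p:np.hypot(e[:,0]-p[0],e[:,1]-p[1])-p[2]
q=least_squares(f,[296,190,16],loss='soft_l1').x; print(q,ray('t0',q[0],q[1],.1), 'r expected',399.5*.05/1.184)
q[:2]
go([.4733,.2510,.045],2.37)
```

```text
[[280.7, 189.8], [280.8, 199.2]]
[0.53788132 0.0187744  0.1       ]
[0.54148744 0.01387308 0.097     ]
[295.77988213 190.3278749   17.34556429] [0.53917761 0.01333709 0.1       ] r expected 16.870777027027028
at [0.468  0.2466 0.1961] yaw 2.379 shift units [-0.04  0.24  5.04] twist 0.09
```

Both cameras agree: lid at about (0.473, 0.251), grinder axis at about (0.540, 0.013), and the rib matches a grinder yaw of -0.308. Now to grip the bar.

>>> play_rows:
  steps: [0.3, -0.04, 0.24, 0, 0.09, 0.3, 0, 0, 1, 0, 0.3, 0, 0, 1, 0, 0.3, 0, 0, 1, 0, 0.3, 0, 0, 1, 0, 0.3, 0, 0, 0.7, 0, 0.3, 0, 0, 0.5, 0, 0.3, 0, 0, 0, 0, -1, 0, 0, 0, 0, -1, 0, 0, 0, 0]
  grip_force: 30

```text
time: 10.35
position: [0.4757, 0.2513, 0.0424]
tool_rot: [0.377, 0.926, 0.001, 0.001]
ft_force: [0.8, -0.8, -0.2]
grip_width: 0.0471
grip_force: 0.0
```

>>> play_rows:
  steps: [-1, 0, 0, 0, 0, -1, 0, 0, 0, 0, -1, 0, 0, 0, 0, -1, 0, 0, 0, 0, -1, 0, 0, -0.2, 0, -1, 0, 0, -0.8, 0, -1, 0, 0, -1, 0, -1, 0, 0, -1, 0, -1, 0, 0, -1, 0, -1, 0, 0, -1, 0]

```text
time: 11.35
position: [0.4741, 0.251, 0.1929]
tool_rot: [0.377, 0.926, -0.0, -0.0]
ft_force: [0.2, 0.8, -1.0]
grip_width: 0.0159
grip_force: 29.8
```

Run:
```python
from h import *
print(robot.get_obs())
go([.54,.013,.20],2.834)
c=robot.camera("top"); np.savez('pics/t5.npz',**{k:c[k] for k in("mtx","rvec","tvec","image")})
c2=robot.camera("scene"); np.savez('pics/s5.npz',**{k:c2[k] for k in("mtx","rvec","tvec","image")})
p=pose()[0]
W=np.zeros((600,800,3),np.uint8)
for i,(n,im) in enumerate((('t5',c["image"]),('s5',c2["image"]))):
    k=proj(n,[p-[0,0,.015]])[0]; x,y=int(k[0])-40,int(k[1])-40; print(n,k,x,y)
    W[:400,400*i:400*i+400]=cv2.resize(im[y:y+80,x:x+80,::-1],(400,400),interpolation=cv2.INTER_CUBIC)
cv2.imwrite('pics/h5.png',W)
```

```text
{'time': 11.35, 'q': array([ 2.78384994e-01,  4.48466395e-01,  1.68591999e+00,  2.33909589e-05,
        1.00812696e+00, -5.19618771e-01]), 'joint_velocities': array([-1.25562373e-03, -4.29833618e-01, -2.90835146e-01,  1.62786984e-05,
        7.13672336e-01, -2.71830993e-04]), 'joint_torque': array([ 1.57340853e-01, -3.73246157e+01, -1.45849612e+01,  4.24614921e-02,
       -2.91796345e-01, -2.36054169e-03]), 'position': array([0.47412134, 0.25095785, 0.19288332]), 'tool_rot': array([ 3.76858584e-01,  9.26270692e-01, -2.76196581e-04, -3.68415222e-04]), 'ft_force': array([ 0.23522286,  0.78400025, -1.01133778]), 'moment': array([ 0.05530655, -0.14383033, -0.01691322]), 'grip_force': 29.779990171082318, 'grip_width': 0.015949111764577223}
at [0.4741 0.251  0.1929] yaw 2.369 shift units [-7.11 -4.15 -0.24] twist -4.65
t5 [211.85952105 207.41828696] 171 167
s5 [248.27135454 200.68013311] 208 160
```

View pics/h5.png

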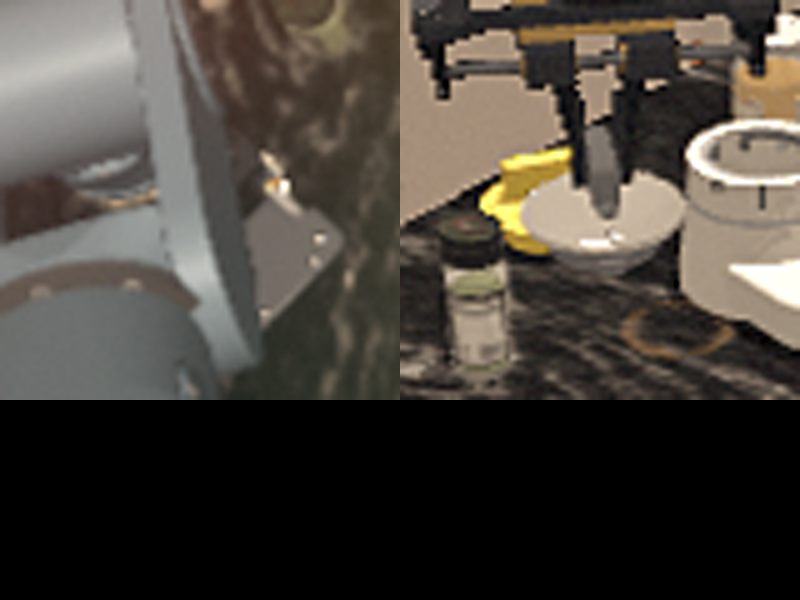

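The lid hangs level in the fingers, its rim centre at (602,215), matching the expected column. Now moving over the collar and turning to the slots.

>>> play_rows:
  steps: [-1, -0.89, -0.52, 0, 0, -1, -0.89, -0.52, 0, 0, -1, -0.89, -0.52, 0, 0, -1, -0.89, -0.52, 0, 0, -1, -0.89, -0.52, 0, 0, -1, -0.89, -0.52, 0, 0, -1, -0.89, -0.52, 0, 0, -1, -0.88, -0.51, 0, 0, -1, 0, 0, 0, -0.93, -1, 0, 0, 0, -0.93]

```text
time: 12.45
position: [0.5398, 0.012, 0.1901]
tool_rot: [0.289, 0.957, -0.0, -0.002]
ft_force: [0.2, -0.1, -1.8]
grip_width: 0.0157
grip_force: 29.8
```

>>> play_rows:
  steps: [-1, 0, 0, 0, -0.93, -1, 0, 0, 0, -0.93, -1, 0, 0, 0, -0.93, -1, 0, 0, 0.4, 0, -1, 0, 0, 0.5, 0, -1, 0, 0, 0, 0, -1, 0, 0, 0, 0, -1, 0, 0, 0, 0, -1, 0, 0, 0, 0, -1, 0, 0, 0, 0]

```text
time: 13.45
position: [0.5409, 0.013, 0.1651]
tool_rot: [0.153, 0.988, -0.0, 0.001]
ft_force: [0.2, 0.5, -2.5]
grip_width: 0.0157
grip_force: 29.8
```

Run:
```python
from h import *
go([.54,.013,.1205],2.834); o=robot.get_obs();print(o['ft_force'],o['moment'])
c2=robot.camera("scene"); np.savez('pics/s6.npz',**{k:c2[k] for k in("mtx","rvec","tvec","image")})
p=pose()[0]
k=proj('s6',[p-[0,0,.04]])[0]; x,y=int(k[0])-35,int(k[1])-28; print(k,x,y,proj('s6',[[*p[:2],p[2]-.017],[.54,.013,.1]]))
cv2.imwrite('pics/h6.png',cv2.resize(c2["image"][y:y+60,x:x+75,::-1],None,fx=10,fy=10,interpolation=cv2.INTER_CUBIC))
```

```text
at [0.5409 0.013  0.1651] yaw 2.834 shift units [ 0.03 -0.01  1.49] twist -0.0
[ 0.19981878  0.54197719 -2.47964184] [ 0.11594875 -0.13980056 -0.0253194 ]
[280.34387505 183.2484705 ] 245 155 [[280.2681404  176.99248888]
 [280.64701302 190.02198204]]
```

View pics/h6.png

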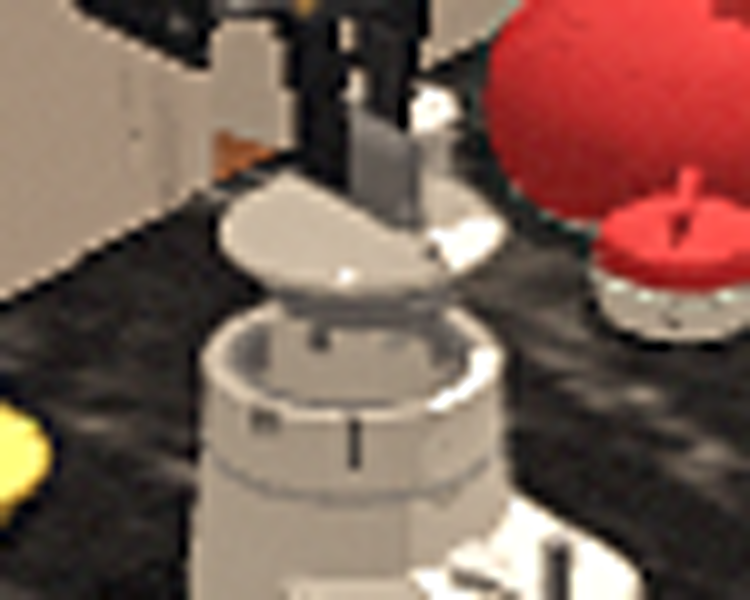

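Run:
```python
from h import *
g=cv2.cvtColor(np.load('pics/s6.npz')["image"],cv2.COLOR_RGB2GRAY).astype(int)
for r in (176,177,178,179,180,189,190,191,192,193,194): print(r,g[r,262:272],g[r,289:301])
p=pose()[0]
t=np.linspace(0,2*np.pi,400)
def ext(c,rad,z):
    k=proj('s6',np.c_[c[0]+rad*np.cos(t),c[1]+rad*np.sin(t),0*t+z]); return k[:,0].min().round(2),k[:,0].max().round(2),k[k[:,0].argmin(),1].round(1)
print('lid',ext(p,.0465,p[2]-.018),'collar',ext((.54,.013),.05,.1),ext((.54,.013),.05,.09))
```

```text
176 [ 30  31  36  39  30 119 190 191 187 188] [183 176 182 212 200 150  65  42  41  37  91  84]
177 [ 28  28  27  27  12 204 196 188 187 186] [188 207 254 255 255 253 143  31  41  36  29  25]
178 [ 34  35  34  28  34 196 194 188 187 187] [255 255 254 254 255 246 140  67  46  35  37  29]
179 [ 30  37  35  35  14 174 197 192 188 186] [254 254 254 254 255 197  78  65  79  51  39  41]
180 [ 24  28  37  30  21  75 174 195 192 190] [231 254 255 254 186  83  72  74  78  81  83  75]
189 [ 37  36  28  76 202 187 126 112  88  90] [ 82 106 102 149 203 155  67  50  68  73  71  58]
190 [ 39  35  15 157 199 169 125  97  80  91] [ 81  91  97 243 255 245 108  29  55  86 101  98]
191 [ 37  36  24 146 196 168 124  99  84  91] [115 117  96 253 255 225  85  24  40  46  75  93]
192 [ 44  35  24 109 197 200 165 124 107 129] [131 106 151 255 255 198  57  26  38  39  38  39]
193 [ 42  33  19  81 156 193 200 168 125 125] [127 157 255 255 202 145  69  27  35  25  27  47]
194 [ 46  43  31  89 147 144 185 199 185 148] [255 255 253 168 154 157  83  34  42  41  38  36]
lid (np.float64(266.31), np.float64(294.23), np.float64(177.6)) collar (np.float64(265.87), np.float64(295.42), np.float64(190.4)) (np.float64(265.95), np.float64(295.4), np.float64(193.0))
```

Run:
```python
from h import *
g=cv2.cvtColor(np.load('pics/w3.npz')["image"],cv2.COLOR_RGB2GRAY).astype(float)
pts=[]
for u,v,r in((276.9,180.9,5),(315.6,181.6,7),(249.1,205.6,4)):
    x0,y0=int(u)-r,int(v)-r; w=g[y0:y0+2*r+2,x0:x0+2*r+2]; m=np.clip(np.percentile(w,75)-w-15,0,None)
    yy,xx=np.mgrid[0:w.shape[0],0:w.shape[1]]; c=(x0+(m*xx).sum()/m.sum(),y0+(m*yy).sum()/m.sum())
    pts.append(ray('w3',*c,.042)[:2]); print(np.round(c,2),pts[-1])
m,l,s=pts
A=2*np.array([l-m,s-m]); b=np.array([l@l-m@m,s@s-m@m]); P=np.linalg.solve(A,b); r=np.linalg.norm(m-P)
ang=[np.arctan2(*(q-P)[::-1]) for q in pts]; print('P',P,r,ang)
for a in(ang[0],(ang[1]+ang[2])/2 if abs(ang[1]-ang[2])<3 else ang[0],2.834):
    d=np.array([np.cos(a),np.sin(a)]); 
    # fit pivot with fixed 0.75 spacing
    from scipy.optimize import least_squares
def f(p):
    P,a,r=p[:2],p[2],p[3]
    return np.concatenate([P+r*np.array([np.cos(a+k),np.sin(a+k)])-q for k,q in((0,m),(-.75,l),(.75,s))])
q=least_squares(f,[.476,.032,2.834,.053]); print(q.x,f(q.x)*1e3)
P,a=q.x[:2],q.x[2]; G=P-.068*np.array([np.cos(a),np.sin(a)]); yd=np.array([np.sin(2.49),-np.cos(2.49)]); print('G',G,'corr',G-.0019*yd)
```

```text
[275.96 179.94] [0.42582331 0.05012186]
[317.34 178.52] [0.44974776 0.08379343]
[246.6  204.28] [0.42768976 0.01078831]
P [0.48525305 0.03323085] 0.061783499256367495 [np.float64(2.8646768836932477), np.float64(2.1830005838229116), np.float64(-2.769844348609123)]
[0.47817116 0.03517561 2.85152759 0.05560444] [-0.93372765  0.95743449  0.278428   -0.66248726  0.65529965 -0.29494723]
G [0.54333048 0.01572662] corr [0.54217822 0.01421589]
```

>>> play_rows:
  steps: [-1, -0.08, 0.05, 0.3, 0, -1, 0, 0, 0.3, 0, -1, 0, 0, 0.1, 0, -1, 0, 0, 0.05, 0, -1, 0, 0, 0.05, 0, -1, 0, 0, 0.05, 0, -1, 0, 0, 0.05, 0, -1, 0, 0, 0, 0, -1, 0, 0, 0, 0, -1, 0, 0, 0, 0]

```text
time: 14.5
position: [0.5435, 0.0138, 0.1378]
tool_rot: [0.153, 0.988, -0.0, 0.0]
ft_force: [-0.3, -0.4, -2.5]
grip_width: 0.0157
grip_force: 29.8
```

Run:
```python
from h import *
go([.5435,.0138,.1205],2.834); o=robot.get_obs();print(o['ft_force'],o['moment'])
```

```text
at [0.5435 0.0138 0.1378] yaw 2.834 shift units [-0.    0.    0.58] twist -0.0
[-0.343681   -0.36130517 -2.5190116 ] [ 0.10493989 -0.13066228 -0.07348447]
```

>>> play_rows:
  steps: [-1, 0, 0, 0.05, 0, -1, 0, 0, 0.05, 0, -1, 0, 0, 0.05, 0, -1, 0, 0, 0.05, 0, -1, 0, 0, 0, 0, -1, 0, 0, 0, 0, -1, 0, 0, 0, 0, -1, 0, 0, 0, 0, -1, 0, 0, 0, 0, -1, 0, 0, 0, 0]

```text
time: 15.5
position: [0.5434, 0.0138, 0.1317]
tool_rot: [0.153, 0.988, 0.0, 0.0]
ft_force: [-0.0, -0.5, -1.9]
grip_width: 0.016
grip_force: 29.8
```

Run:
```python
from h import *
go([.5435,.0138,.1205],2.834); o=robot.get_obs();print(o['ft_force'],o['moment'])
```

```text
at [0.5434 0.0138 0.1317] yaw 2.834 shift units [-0.    0.    0.37] twist -0.0
[-0.0304459  -0.45861912 -1.92713473] [ 0.06410024 -0.12734853 -0.05534447]
```

>>> play_rows:
  steps: [-1, 0, 0, 0.05, 0, -1, 0, 0, 0.05, 0, -1, 0, 0, 0.05, 0, -1, 0, 0, 0.05, 0, -1, 0, 0, 0.05, 0, -1, 0, 0, 0.05, 0, -1, 0, 0, 0, 0, -1, 0, 0, 0, 0, -1, 0, 0, 0, 0, -1, 0, 0, 0, 0]

```text
time: 16.5
position: [0.5434, 0.0138, 0.1227]
tool_rot: [0.153, 0.988, -0.0, 0.0]
ft_force: [0.0, -0.1, -2.2]
grip_width: 0.016
grip_force: 29.8
```

Run:
```python
from h import *
go([.5435,.0138,.1205],2.834); o=robot.get_obs();print(o['ft_force'],o['moment'])
```

```text
at [0.5434 0.0138 0.1227] yaw 2.834 shift units [-0.    0.    0.07] twist -0.0
[ 0.00422806 -0.12245734 -2.21593057] [ 0.07987987 -0.18807058  0.00317102]
```

>>> play_rows:
  steps: [-1, 0, 0, 0.03, 0, -1, 0, 0, 0.03, 0, -1, 0, 0, 0.03, 0, -1, 0, 0, 0, 0, -1, 0, 0, 0, 0, -1, 0, 0, 0, 0, -1, 0, 0, 0, 0, -1, 0, 0, 0, 0, -1, 0, 0, 0, 0, -1, 0, 0, 0, 0]

```text
time: 17.5
position: [0.5436, 0.0137, 0.122]
tool_rot: [0.153, 0.988, -0.0, 0.001]
ft_force: [-3.2, -0.3, 11.3]
grip_width: 0.0157
grip_force: 29.8
```

>>> play_rows:
  steps: [-1, 0.02, 0, 0, 0, -1, 0, 0, 0.02, 0, -1, 0, 0, 0.02, 0.2, -1, 0, 0, 0, -0.3, -1, 0, 0, 0, 0.2, -1, 0, 0, 0, -0.1, -1, 0, 0, 0, 0, -1, 0, 0, 0, 0, -1, 0, 0, 0, 0, -1, 0, 0, 0, 0]

```text
time: 18.5
position: [0.5435, 0.0137, 0.1219]
tool_rot: [0.153, 0.988, -0.0, 0.001]
ft_force: [-4.8, -0.4, 18.3]
grip_width: 0.0156
grip_force: 29.9
```

Run:
```python
from h import *
go([.5435,.0138,.1205],2.834); o=robot.get_obs();print(o['ft_force'],o['moment'],pose()[1][:,2])
c2=robot.camera("scene"); np.savez('pics/s7.npz',**{k:c2[k] for k in("mtx","rvec","tvec","image")})
g=cv2.cvtColor(c2["image"],cv2.COLOR_RGB2GRAY).astype(int)
for r in range(185,200): print(r,g[r,262:270],g[r,278:282],g[r,291:299])
p=pose()[0]; t=np.linspace(0,6.28,400)
for z in(.1,.105):
    k=proj('s7',np.c_[.5418+.0465*np.cos(t),.0143+.0465*np.sin(t),0*t+z]); print(k.min(0),k.max(0))
```

```text
at [0.5435 0.0137 0.1219] yaw 2.835 shift units [0.   0.   0.05] twist 0.01
[-4.84330324 -0.40133353 18.34565614] [0.06761696 0.68685841 0.14240183] [ 0.00274227 -0.0010398  -0.9999957 ]
185 [ 40  37  36  39  37  25  20 117] [13 54 88 90] [113  62  52  61  69  69  76  69]
186 [ 33  36  39  32  29  20 115 193] [100  88  87  83] [187 139  59  38  47  59  73  83]
187 [ 40  40  35  27  22 115 194 194] [206 161  98  82] [185 194 130  57  50  52  60  66]
188 [ 38  33  33  28 110 194 193 187] [192 196 202 162] [254 255 249 132  38  56  59  63]
189 [ 32  32  27  79 191 197 186 187] [187 189 192 198] [254 254 255 209  63  49  69  72]
190 [ 40  40  21 160 164 190 190 188] [187 188 188 189] [253 254 234 210 108  30  60  85]
191 [ 40  39  16 147 175 166 187 187] [190 187 188 188] [254 253 237 191  86  28  36  50]
192 [ 41  38  28 112 195 172 165 185] [191 189 188 187] [229 159 254 202  56  27  39  35]
193 [ 36  41  16  84 158 194 170 146] [190 189 190 187] [155 254 205 147  67  28  31  27]
194 [ 44  35  28  88 147 146 187 185] [193 195 192 192] [252 171 156 158  80  35  38  43]
195 [ 38  36  41  99 150 148 142 161] [159 154 151 152] [150 157 167 160  84  39  42  40]
196 [ 34  35  22 116 152 151 149 152] [220 167 109 179] [160 163 170 171 114  69  54  48]
197 [ 42  45  36 115 150 154 150 156] [152 136  56 141] [162 163 172 184 120  69  51  49]
198 [ 54  60  52 138 155 153 148 152] [152 138  64 145] [166 167 174 175  94  24  34  36]
199 [ 36  39  31  99 151 154 153 153] [154 137  67 145] [166 172 174 167 101  43  36  28]
[266.2516921  184.14675795] [293.72953433 196.2678552 ]
[266.21130011 182.84661139] [293.73622911 194.90941961]
```

The lid is at a hard stop at the expected height (force up, no further descent), so it's seated. I'll ease the press and twist clockwise in stages.

>>> play_rows:
  steps: [-1, 0, 0, -0.05, 0, -1, 0, 0, 0, 0, -1, 0, -0.005, 0, 0.5, -1, 0, -0.005, 0, 0.5, -1, 0, -0.005, 0, 0.5, -1, 0, -0.005, 0, 0.5, -1, 0, -0.005, 0, 0.5, -1, 0, 0, 0, 0, -1, 0, 0, 0, 0, -1, 0, 0, 0, 0]
  grip_force: 40

```text
time: 19.55
position: [0.5441, 0.0132, 0.122]
tool_rot: [0.275, 0.961, 0.0, 0.002]
ft_force: [-1.0, 2.0, 10.3]
grip_width: 0.0157
grip_force: 39.9
```

Run:
```python
from h import *
go([.5435,.0138,.1205],2.206); o=robot.get_obs();print(o['ft_force'],o['moment'],o['grip_force'],pose()[1][:,2])
```

```text
at [0.5441 0.0132 0.122 ] yaw 2.585 shift units [0.03 0.01 0.05] twist 3.79
[-1.02473126  1.9715498  10.30466204] [0.15811791 0.05092886 0.17265593] 39.91072470322251 [ 3.82219048e-03 -6.84013091e-04 -9.99992461e-01]
```

>>> play_rows:
  steps: [-1, 0, -0.005, 0, 0.6, -1, 0, -0.005, 0, 0.6, -1, 0, -0.005, 0, 0.6, -1, 0, -0.005, 0, 0.6, -1, 0, 0, 0, 0.6, -1, 0, 0, 0, 0.6, -1, 0, 0, 0, 0.2, -1, 0, 0, 0, 0, -1, 0, 0, 0, 0, -1, 0, 0, 0, 0]

```text
time: 20.55
position: [0.5435, 0.0125, 0.122]
tool_rot: [0.451, 0.892, 0.0, 0.002]
ft_force: [-0.5, 0.0, 10.6]
grip_width: 0.0157
grip_force: 40.0
```

Run:
```python
from h import *
go([.5435,.0138,.1205],2.206); o=robot.get_obs();print(o['time'],o['ft_force'],o['moment'],o['grip_force'],pose()[1][:,2])
c=np.load('pics/s7.npz'); c2=robot.camera("scene"); np.savez('pics/s8.npz',**{k:c2[k] for k in("mtx","rvec","tvec","image")})
W=[cv2.resize(i[160:215,250:315,::-1],None,fx=6,fy=6,interpolation=cv2.INTER_CUBIC) for i in(c["image"],c2["image"])]
cv2.imwrite('pics/h8.png',np.hstack(W))
```

```text
at [0.5435 0.0125 0.122 ] yaw 2.206 shift units [0.04 0.03 0.05] twist -0.0
20.55 [-5.09844706e-01  1.22841780e-03  1.06410608e+01] [-0.03162195  0.18036845  0.3391615 ] 39.968055468052626 [ 0.00328408 -0.00122735 -0.99999385]
```

>>> play_rows:
  steps: [-1, 0, 0, -0.03, 0, -1, 0, 0, 0, 0, -1, 0, 0, 0, 0, -1, 0, 0, 0, 0, -1, 0, 0, 0, 0, -1, 0, 0, 0, 0, -1, 0, 0, 0, 0, -1, 0, 0, 0, 0, -1, 0, 0, 0, 0, -1, 0, 0, 0, 0]

```text
time: 21.6
position: [0.5434, 0.0125, 0.122]
tool_rot: [0.452, 0.892, 0.0, 0.001]
ft_force: [1.1, -0.2, 6.8]
grip_width: 0.0152
grip_force: 39.9
```

Run:
```python
from h import *
o=robot.get_obs();print(o['time'],o['position'],o['ft_force'],o['moment'],o['grip_force'])
g=cv2.cvtColor(robot.camera("scene")["image"],cv2.COLOR_RGB2GRAY).astype(int)
g7=cv2.cvtColor(np.load('pics/s7.npz')["image"],cv2.COLOR_RGB2GRAY).astype(int)
for r in range(186,204): print(r,g[r,272:290],'|',g7[r,276:285])
for n,y,rr,z in(('rib',2.206,.05,.09),('ptr',2.206,.043,.106)): print(n,proj('s7',[[.5418+rr*np.cos(y),.0143+rr*np.sin(y),z]]))
```

```text
21.6 [0.54339645 0.01248872 0.12201499] [ 1.05652332 -0.20742805  6.817127  ] [-0.03470131 -0.12592788  0.19336591] 39.90197857841849
186 [190 187 189 194 202 159  97  89  89  82 138 196 198 192 187 184 186 185] | [209 150 100  88  87  83  88  89  86]
187 [188 187 186 189 192 180 107  83  89  78 129 190 191 187 187 185 184 185] | [192 199 206 161  98  82  77  86 102]
188 [187 189 187 189 192 176 109 110 116  90 161 187 188 186 185 187 187 184] | [186 188 192 196 202 162  96  82 104]
189 [186 189 187 188 188 196 163 112  95 110 190 191 187 188 186 185 185 182] | [189 188 187 189 192 198 179 128  89]
190 [187 189 189 189 187 190 175 125  83 127 185 190 186 187 186 184 182 180] | [187 188 187 188 188 189 194 197 198]
191 [188 187 190 190 190 192 195 198 200 197 190 186 186 184 182 181 181 181] | [189 190 190 187 188 188 189 188 187]
192 [188 190 191 191 192 195 194 176 151 186 189 186 185 183 183 180 183 182] | [192 191 191 189 188 187 186 186 185]
193 [195 190 191 191 190 192 195 150 125 184 190 185 184 184 184 187 179 158] | [192 191 190 189 190 187 187 187 185]
194 [152 176 183 191 1
[... 525 characters left out ...]
2] | [150 150 152 138  64 145 154 150 150]
199 [153 150 151 149 148 149 153 140  65 147 155 151 149 149 150 146 162 155] | [149 152 154 137  67 145 156 151 150]
200 [150 150 151 153 152 151 154 139  68 143 154 151 149 149 148 146 163 170] | [150 150 154 140  68 144 153 150 149]
201 [153 151 150 151 151 150 155 138  71 144 154 151 151 149 149 143 165 172] | [149 151 154 137  71 143 152 151 148]
202 [150 152 153 150 151 149 152 153 157 153 153 153 149 152 151 148 167 173] | [150 152 155 156 156 156 153 151 151]
203 [145 141 151 150 156 150 154 152 153 152 151 154 153 151 143 134 144 141] | [150 153 152 154 152 153 154 154 150]
rib [[280.11801415 199.45754694]]
ptr [[280.04983203 194.15466888]]
```

In the scene camera, the lid's pointer (column 279.6) lines up with the pulse rib (column 279.8). The lid is seated, steady and gripped at 40 N, so I'm handing in.

```bash
python3 -c "
from rig import robot
print(robot.hand_in())"
```

```text
the job is handed in; nothing more can be done
None
```

I handed the job in, and no verdict came back: by my measurements the lever is at the middle dot and the lid is seated, held at the pulse mark with 40 N, but I viewed 11 pictures, one over the limit of 10.

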